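Assemble the test-sieve stack on the shaker

TASK

Assemble the small test sieves on the shaker, from the bottom up: first the closed pan into the shaker's seat, then the fine-mesh sieve on the pan, then the coarse-mesh sieve, and last the lid. Each piece must sit upright and fully down in the one below it. Leave the dish, the brush and the sample jar where they are.

Things in the scene. Friction and masses are not known exactly. Their poses are not given: they have to be found in the camera images.
- shaker: Sieve shaker fixed to the bench: round cream housing 124 mm wide, 38 mm high; grey panel with dial on its -x side (to 82 mm from centre). On top in the middle the seat: aluminium collar 60 mm wide outside, 54 inside, from z = 38 to its rim at z = 58 mm, open above, 19 mm deep. Origin centre of underside, z up. Seated, the pan's origin is 50 mm above this one.
- pan: Receiving pan. Round, steel; origin centre of underside, z up. Solid tapered foot 40 mm wide, growing to 49 mm at z = 8; there a flat shoulder begins the 60 mm wide body. Wall 60 mm wide outside, 54 inside, open top. 34 mm high in all, closed plain bright floor at z = 12. 120 g. The fine sieve's foot goes 8 mm into its top: the fine sieve's origin is then 26 mm above this one.
- fine_sieve: Fine sieve. Round, steel; origin centre of underside, z up. Solid tapered foot 40 mm wide, growing to 49 mm at z = 8; there a flat shoulder begins the 60 mm wide body. Wall 60 mm wide outside, 54 inside, open top. 40 mm high in all, slight bead at the rim, fine mesh (3.5 mm pitch) at z = 12. 130 g. The coarse sieve's foot goes 8 mm into its top: its origin is then 32 mm above this one.
- coarse_sieve: Coarse sieve. Round, steel; origin centre of underside, z up. Solid tapered foot 40 mm wide, growing to 49 mm at z = 8; there a flat shoulder begins the 60 mm wide body. Wall 60 mm wide outside, 54 inside, open top. 50 mm high in all, slight bead at the rim, coarse mesh (10.5 mm pitch) at z = 12. 130 g. The lid's foot goes 8 mm into its top: its origin is then 42 mm above this one.
- lid: Lid. Round, steel; origin centre of underside, z up. Solid tapered foot 40 mm wide, growing to 49 mm at z = 8; there a flat shoulder begins the 60 mm wide body. Body a flat disc, z = 8 to 14, no opening; on it in the middle an upright round knob 18 mm wide from z = 14 to the top at 36 mm. 110 g.
- petri_dish: Bystander, loose: closed flat dish with amber content and clear cover, 63 mm across, 15 mm high. Origin at the centre of its underside. Leave it alone.
- brush: Bystander, loose: sieve-cleaning hand brush, 150 mm long, lying along its x axis, handle to -x. Leave it alone.
- sample_jar: Bystander, loose: small closed glass jar with a white cap, 42 mm across, 62 mm high. Origin at the centre of its underside. Leave it alone.

How it is judged:
By the outcome, as a careful person would: the job done as asked, in the order asked, and still so for the second after the job is handed in, with the robot touching nothing.
It also fails if it takes over 115 s, if anything falls off the work surface, if the arm or the gripper's body presses on something with over 40 N, if the wrist force passes 120 N, or if a joint passes its speed limit or range.

ROBOT

A 6-joint arm with a two-finger parallel gripper is mounted at the origin on the work surface. World frame = base frame: x ahead of the robot, y to its left, z up, the work surface at z = 0. Lengths are in m, angles in rad, forces in N, time in s.
With the tool pointing down it reaches from about 0.275 to 0.825 m from the base axis. Payload 4.9 kg.
Tool frame: the origin (TCP) lies midway between the tips of the shut fingers; the grasp point (between the pads) lies 19 mm behind it (bot.grip_depth is the distance from the TCP to the grasp point, in m); z points along the fingers, y is the line along which they close (so a half turn about z gives the same grasp; the last joint's range is limited). The gripper opens to 85 mm and grips with 20 to 120 N. Pads are 22 mm wide; open, the fingers measure 114 mm over their backs; the gripper's body (76 mm by 85 mm) begins 54 mm behind the grasp point. The pads swing forward as they close: fully open they stand 13 mm farther back than shut.
Start: joints at [-1.241, 0.326, -0.193, 1.052, 0, 1.437], TCP at [0.246, -0.492, 0.231] pointing down, gripper open.
Joint ranges: [-2.65, 2.65], [-0.97, 1.79], [-1.3, 1.35], [-1.93, 2.1], [-1.47, 1.37], [-3.14, 3.14]. Speed limits (rad/s): [2.57, 2.57, 3.14, 3.14, 3.14, 3.14].

INTERFACE

Orientations are given as a unit quaternion [w, x, y, z].
In Python, from cell import bot gives the robot as it stands. Calls block until the motion is done:
- bot.move_pose(position, orientation): joint-space move of the TCP to a pose.
- bot.move_linear(position, speed=0.15, rotation=None, until_force=None): straight line of the TCP; rotation=None keeps the orientation; speed is the mean speed in m/s. With until_force (N) it stops when the force on the tool has changed by that much, and returns True; else False.
- bot.goto_joints(angles): joint-space move.
- bot.set_gripper(opening, grasp_force=None): opening from 0.0 (shut) to 1.0 (fully open); grasp_force is the grip in N (None keeps the last); returns when the fingers have stopped.
- bot.wait(seconds).
- bot.solve_ik(position, orientation): joint angles nearest the present ones, or None.
- bot.camera(name): name is "scene" or "top"; returns the picture (384x512x3 uint8, red, green, blue); there is no depth.
- bot.calibration(name): a dict with "mtx" (3x3 intrinsics, pixels), "k1" (the pictures are not rectified: a ray, as slopes to the right and down, at radius r is drawn at 1 + k1 r^2 times it, then the intrinsics apply), "extrinsics" (4x4, takes a point from world to camera coordinates). Camera axes: x right, y down, z forward; pixel columns grow to the right and rows downward; lengths in m; the calibration is good to about 2 mm. A picture is of the moment at which its call begins. calibration takes no time and is no camera call.
A pose or a line that the arm cannot do raises bot.PlanningError and nothing moves.
- bot.close_job(): hands the job in; it is judged then, once.
Trained networks look in the newest picture that a camera, given by its name, has taken for a name from the list of things; names that differ only in an ending like _2 or _b are one class to them, and where a whole thing is asked for, a point or a joint stands for the part that bears it (a point fixed in the world has none). Each returns a list of dicts, best first, with "confidence" (0 to 1); they miss things now and then, are a little off and sometimes report something else, mostly with a low value. They report only what shows in the picture. A call takes as long as a camera call.
- bot.search_frame(camera, thing): "bbox" ([left, top, width, height] in pixels, round what is visible of it).
Readings, each from a call of its own:
- bot.read_clock(): time.
- bot.read_joint_positions(): joint angles.
- bot.read_joint_vel(): joint speeds.
- bot.read_joint_efforts(): joint torques, N m.
- bot.read_position(): TCP position.
- bot.read_tool_rot(): TCP orientation.
- bot.read_ft_force(): force on the tool from outside, world axes, zero at the start.
- bot.read_moment(): the same for the moment, N m.
- bot.read_gripper_width(): opening from 0.0 (shut) to 1.0 (fully open).
- bot.read_finger_force(): force on a finger pad.
Only numpy, scipy, OpenCV 4.12 (cv2) and the standard library are available. Lean on these libraries where they do the work, as an engineer would, in place of code of your own. Each camera call takes 0.05 s, during which the arm holds its last target. There are 200 camera calls.

## Working session

There is one attempt and no reset: what is moved stays moved. The work goes in short steps, each a Python script; the robot and the scene stay as the last script left them, time stands still between calls to the robot, and variables do not carry over. Pictures are saved under pics/ and viewed, at most 14 in all, crops included, and the job is handed in when it is done.

```bash
mkdir -p pics; ls; python3 - <<'E'
from cell import bot
import cv2,numpy as np
for c in("scene","top"):
    im=bot.camera(c); cv2.imwrite(f"pics/{c}0.png",cv2.resize(im[:,:,::-1],(800,600),interpolation=cv2.INTER_CUBIC))
    k=bot.calibration(c); print(c,np.round(k["mtx"],1).tolist(),k["k1"],np.round(k["extrinsics"],3).tolist())
    for t in "shaker pan fine_sieve coarse_sieve lid petri_dish brush sample_jar".split():
        print(t,[(np.round(d["bbox"],1).tolist(),round(d["confidence"],2)) for d in bot.search_frame(c,t)[:4]])
print(bot.read_tool_rot(),bot.read_clock())
E
```

```text
pics
scene [[373.2, 0.0, 248.9], [0.0, 373.2, 192.5], [0.0, 0.0, 1.0]] -0.06623009137078247 [[0.675, 0.738, -0.017, -0.403], [0.396, -0.381, -0.835, -0.182], [-0.623, 0.557, -0.549, 1.452], [0.0, 0.0, 0.0, 1.0]]
shaker [([242.8, 198.0, 45.3, 34.2], 0.73)]
pan [([239.2, 160.5, 22.8, 15.0], 0.54)]
fine_sieve [([304.4, 148.6, 19.6, 15.0], 0.47)]
coarse_sieve [([92.5, 238.6, 30.2, 30.9], 0.95)]
lid [([164.3, 202.4, 22.6, 15.1], 0.68)]
petri_dish [([313.6, 183.8, 20.1, 12.6], 0.48)]
brush [([175.6, 250.6, 57.8, 33.1], 0.75)]
sample_jar [([206.5, 165.0, 7.8, 23.5], 0.79)]
top [[387.7, 0.0, 255.5], [0.0, 387.7, 189.1], [0.0, 0.0, 1.0]] -0.07817953284740876 [[0.023, -1.0, -0.015, -0.004], [-0.998, -0.022, -0.063, 0.551], [0.062, 0.017, -0.998, 0.967], [0.0, 0.0, 0.0, 1.0]]
shaker [([233.1, 116.4, 48.5, 57.1], 0.7)]
pan [([186.3, 217.2, 20.3, 21.1], 0.61)]
fine_sieve [([95.4, 179.6, 30.8, 20.8], 0.92)]
coarse_sieve [([399.6, 191.8, 30.0, 26.9], 0.56), ([246.0, 232.8, 15.0, 20.1], 0.29)]
lid []
petri_dish [([162.3, 116.5, 25.5, 27.2], 0.98), ([245.8, 234.6, 16.0, 19.3], 0.5)]
brush [([339.6, 98.5, 26.9, 59.6], 0.64)]
sample_jar [([245.7, 234.3, 16.3, 20.0], 0.67)]
[2.25261499e-06 9.73227418e-01 2.29844279e-01 2.26687004e-06] 0.9
```

View pics/scene0.png

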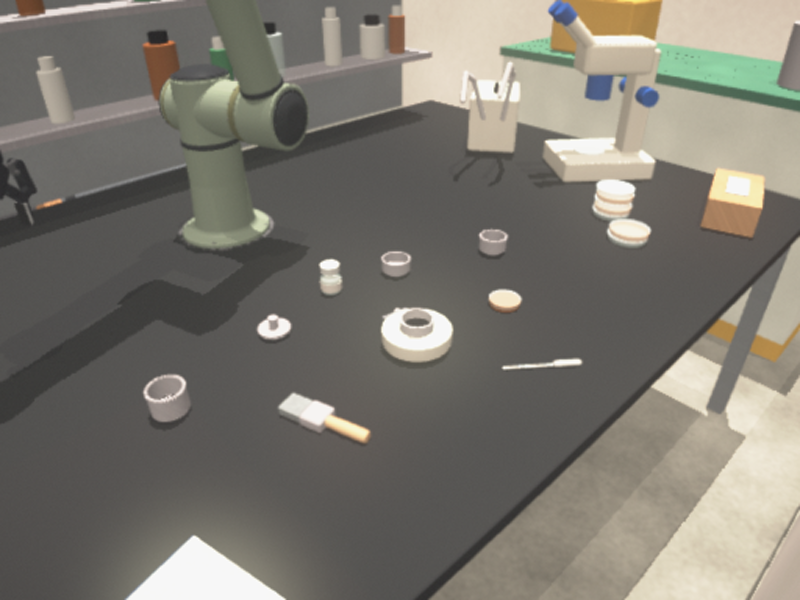

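View pics/top0.png

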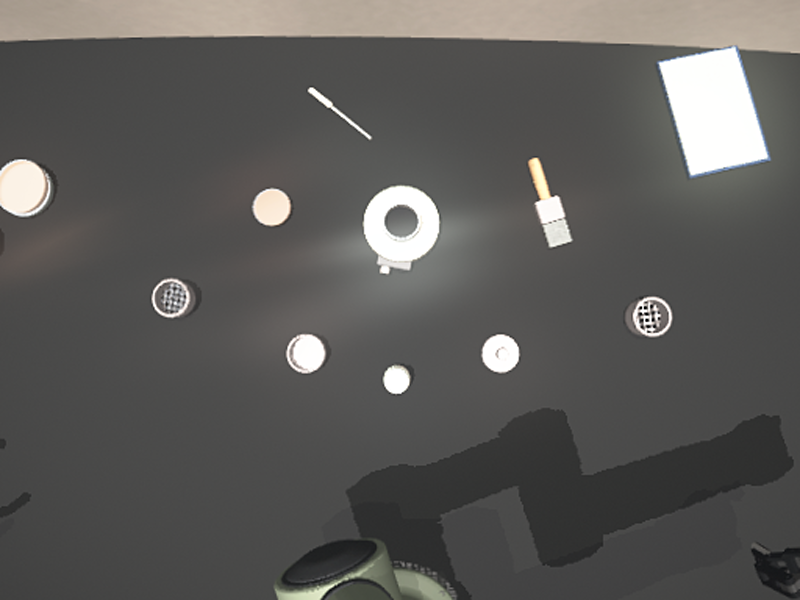

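The top view (800x600 picture) shows the shaker at (401,224), pan (306,353), lid (501,353), fine sieve (173,298), coarse sieve (650,316) and jar (397,379). All pieces stand upright. Next I fit circles of known radius and height to the images.

```bash
cat > loc.py <<'E'
import numpy as np,cv2
from scipy.optimize import minimize
from cell import bot
def proj(c,P):
    k=bot.calibration(c);E=np.array(k["extrinsics"]);p=P@E[:3,:3].T+E[:3,3];s=p[:,:2]/p[:,2:]
    s=s*(1+k["k1"]*(s**2).sum(1,keepdims=True));M=np.array(k["mtx"]);return s*[M[0,0],M[1,1]]+M[:2,2]
def back(c,uv,z):
    return minimize(lambda q:((proj(c,np.array([[q[0],q[1],z]]))-uv)**2).sum(),[.5,0],method="Nelder-Mead",options=dict(xatol=1e-5,fatol=1e-6)).x
A=np.linspace(0,2*np.pi,120,endpoint=False)
def samp(c,g,q,r,z):
    P=np.c_[q[0]+r*np.cos(A),q[1]+r*np.sin(A),0*A+z]
    u=proj(c,P).astype(np.float32);return cv2.remap(g,u[:,:1],u[:,1:],cv2.INTER_LINEAR)
def fit(c,im,q0,z,rings):
    """rings: list of (radius, weight)"""
    g=im.astype(np.float32).mean(2)
    f=lambda q:-sum(w*samp(c,g,q,r,z).mean() for r,w in rings)
    G=[(f(np.array(q0)+[a,b]),a,b) for a in np.arange(-.012,.0121,.003) for b in np.arange(-.012,.0121,.003)]
    _,a,b=min(G);r=minimize(f,np.array(q0)+[a,b],method="Nelder-Mead",options=dict(initial_simplex=np.array(q0)+[a,b]+np.array([[0,0],[.002,0],[0,.002]]),xatol=1e-5,fatol=1e-4))
    return r.x,-r.fun
OUT=[(.029,1),(.032,-1)]; 
OBJ=dict(pan=((306,353),.034,[OUT]),fine=((173,298),.040,[OUT]),coarse=((650,316),.050,[OUT]),
 lid=((501,353),.014,[OUT]),shaker=((401,224),.058,[[(.0285,1),(.0245,-1)]]),housing=((401,224),.038,[[(.060,1),(.064,-1)]]))
E
python3 - <<'E'
from loc import *
T=bot.camera("top");S=bot.camera("scene")
for n,(uv,z,rs) in OBJ.items():
    q=back("top",np.array(uv)*[.64,.64],z)
    a,sa=fit("top",T,q,z,rs[0]);b,sb=fit("scene",S,a,z,rs[0])
    print(n,np.round(q,4),"top",np.round(a,4),round(sa,1),"scene",np.round(b,4),round(sb,1))
E
```

```text
pan [0.4551 0.1549] top [0.4554 0.1566] 116.6 scene [0.4477 0.1556] 33.3
fine [0.5378 0.3731] top [0.5386 0.3785] 105.2 scene [0.5318 0.3773] 26.2
coarse [ 0.5257 -0.3885] top [ 0.5259 -0.3919] 107.6 scene [ 0.5195 -0.393 ] 49.7
lid [ 0.4619 -0.1584] top [ 0.4622 -0.1567] 130.8 scene [ 0.4561 -0.1583] 55.0Traceback (most recent call last):
  File "<stdin>", line 5, in <module>
  File "loc.py", line 17, in fit
    G=[(f(np.array(q0)+[a,b]),a,b) for a in np.arange(-.012,.0121,.003) for b in np.arange(-.012,.0121,.003)]
        ~^^^^^^^^^^^^^^^^^^^^
  File "loc.py", line 16, in <lambda>
    f=lambda q:-sum(w*samp(c,g,q,r,z).mean() for r,w in rings)
                ~~~^^^^^^^^^^^^^^^^^^^^^^^^^^^^^^^^^^^^^^^^^^^
  File "loc.py", line 16, in <genexpr>
    f=lambda q:-sum(w*samp(c,g,q,r,z).mean() for r,w in rings)
                      ~~~~^^^^^^^^^^^
  File "loc.py", line 12, in samp
    u=proj(c,P).astype(np.float32);return cv2.remap(g,u[:,:1],u[:,1:],cv2.INTER_LINEAR)
      ~~~~^^^^^
  File "loc.py", line 5, in proj
    k=bot.calibration(c);E=np.array(k["extrinsics"]);p=P@E[:3,:3].T+E[:3,3];s=p[:,:2]/p[:,2:]
ValueError: time passes only in moves, steps and waits
```

```bash
sed -i 's/^def proj/CAL={c:bot.calibration(c) for c in("top","scene")}\ndef proj/; s/k=bot.calibration(c);/k=CAL[c];/' loc.py
python3 - <<'E'
from loc import *
T=bot.camera("top");S=bot.camera("scene")
for n,(uv,z,rs) in OBJ.items():
    if n not in("shaker","housing"):continue
    q=back("top",np.array(uv)*[.64,.64],z)
    for r in ([rs[0],[(.0285,1),(.033,-1)],[(.0265,-1),(.0285,1)]] if n=="shaker" else rs):
        a,sa=fit("top",T,q,z,r);b,sb=fit("scene",S,a,z,r)
        print(n,np.round(q,4),"top",np.round(a,4),round(sa,1),"scene",np.round(b,4),round(sb,1))
I=[]
for p,(x,y) in zip("pflc",[(.4554,.1566),(.5386,.3785),(.4622,-.1567),(.5259,-.3919)]):
  for a in range(-90,91,15):
    t=np.radians(a)/2;o=[0,np.cos(t),np.sin(t),0]
    I.append((p,a,bot.solve_ik([x,y,.05],o) is not None))
print([i[:2] for i in I if not i[2]]);print(bot.read_clock())
E
```

```text
shaker [0.6613 0.0078] top [0.6672 0.0085] 117.1 scene [0.6609 0.0083] 46.9
shaker [0.6613 0.0078] top [0.6679 0.0087] 2.5 scene [0.6772 0.0194] 19.1
shaker [0.6613 0.0078] top [0.6666 0.0084] 48.5 scene [0.6614 0.0098] 18.0
housing [0.665  0.0081] top [0.6669 0.0086] 115.4 scene [0.6625 0.0067] 58.6
[]
1.1
```

```bash
cat > act.py <<'E'
from loc import *
def ori(a): t=np.radians(a)/2; return [0,np.cos(t),np.sin(t),0]
def st(m=""):print(m,"t",round(bot.read_clock(),2),"p",np.round(bot.read_position(),4),"w",round(bot.read_gripper_width(),3),"F",np.round(bot.read_ft_force(),1),"pad",round(bot.read_finger_force(),1))
def centre(q,zt,up=.1,order=(90,0)):
    """squeeze along x then y; ends gripped along y"""
    bot.set_gripper(1.0); bot.move_pose([*q,zt+up],ori(order[0])); bot.move_linear([*q,zt],.15)
    bot.set_gripper(0.0,20); st("g1"); bot.set_gripper(1.0)
    bot.move_linear([*q,zt],.1,rotation=ori(order[1])); bot.set_gripper(0.0,30); st("g2")
E
python3 - <<'E'
from act import *
q=[.4525,.156]
centre(q,.006)
bot.set_gripper(1.0);bot.move_linear([*q,.10],.25)
j=np.array(bot.read_joint_positions());j[0]-=1.0;bot.goto_joints(j)
for c in("top","scene"): print(c,fit(c,bot.camera(c),q,.034,OUT))
st()
E
```

```text
g1 t 4.94 p [0.4535 0.1561 0.0071] w 0.699 F [-1.4 -0.1  5.5] pad 21.1Traceback (most recent call last):
  File "<stdin>", line 3, in <module>
  File "act.py", line 8, in centre
    bot.move_linear([*q,zt],.1,rotation=ori(order[1])); bot.set_gripper(0.0,30); st("g2")
    ~~~~~~~~~~~~~~~^^^^^^^^^^^^^^^^^^^^^^^^^^^^^^^^^^^
cell.PlanningError: the arm cannot follow that straight line within its joint ranges
```

```bash
cat > patch.py <<'E'
s=open("act.py").read()
s=s.replace("bot.move_linear([*q,zt],.1,rotation=ori(order[1]));","turn();")
s=s.replace("def centre","def turn():\n    j=np.array(bot.read_joint_positions()); j[5]-=np.sign(j[5])*np.pi/2; bot.goto_joints(j)\ndef centre")
open("act.py","w").write(s)
E
python3 patch.py
python3 - <<'E'
from act import *
q=[.4525,.156]
print(bot.read_joint_positions())
turn();st();bot.set_gripper(0.0,30);st("g2")
bot.set_gripper(1.0);bot.move_linear([*q,.10],.25)
j=np.array(bot.read_joint_positions());j[0]-=1.0;bot.goto_joints(j)
for c in("top","scene"): print(c,fit(c,bot.camera(c),q,.034,OUT))
st()
E
```

```text
[ 1.77611556e-01  4.84841009e-01 -6.43871810e-01  4.42211879e-01
 -4.25775353e-06  1.74841623e+00]
 t 6.72 p [0.4524 0.156  0.0059] w 1.002 F [-0.2  0.8 -0. ] pad 0.0
g2 t 7.08 p [0.4525 0.156  0.0063] w 0.703 F [-1.1  0.4  4.6] pad 31.9
top (array([0.45479475, 0.15587109]), np.float64(122.0811538696289))
scene (array([0.44736203, 0.15521095]), np.float64(36.03120422363281))
 t 9.77 p [ 0.3766 -0.2959  0.1005] w 1.003 F [ 0.  -0.4 -0.9] pad 0.0
```

```bash
cat >> act.py <<'E'
SH=np.array([.6655,.0085])
def place(off,zs,sh=SH,force=12):
    """off: TCP height above the piece's origin; zs: seated origin height"""
    p=bot.read_position(); zc=zs+off
    bot.move_linear([p[0],p[1],zc+.04],.25); bot.move_linear([*sh,zc+.03],.25); bot.wait(.2); st("above")
    bot.move_linear([*sh,zc+.006],.08,until_force=force) and st("early contact")
    print("hit",bot.move_linear([*sh,zc-.002],.02,until_force=force)); st("want z %.4f"%zc)
E
python3 - <<'E'
from act import *
q=[.453,.156]
bot.move_pose([*q,.09],ori(0)); bot.move_linear([*q,.006],.2); bot.set_gripper(0.0,50); st("grip")
place(.006,.050)
E
```

```text
grip t 13.37 p [0.4543 0.1561 0.0078] w 0.694 F [-2.2 -1.2  7.4] pad 52.5Traceback (most recent call last):
  File "<stdin>", line 4, in <module>
  File "act.py", line 15, in place
    bot.move_linear([p[0],p[1],zc+.04],.25); bot.move_linear([*sh,zc+.03],.25); bot.wait(.2); st("above")
                                             ~~~~~~~~~~~~~~~^^^^^^^^^^^^^^^^^^
cell.PlanningError: the arm cannot follow that straight line within its joint ranges
```

```bash
python3 - <<'E'
from act import *
print(np.round(bot.read_joint_positions(),3),np.round(bot.read_tool_rot(),4)); st()
for a in (-180,-135,-90,-45,0,45,90,135,180):
  for z in (.056,.086,.2,.25):
    s=bot.solve_ik([*SH,z],ori(a)); print(a,z,None if s is None else np.round(s,2))
E
```

```text
[ 0.177  0.342 -0.558  0.668  0.    -2.964] [-2.0e-04  1.0e+00  0.0e+00  1.3e-03]
 t 13.88 p [0.455  0.1563 0.097 ] w 0.696 F [-0.6 -0.1 -1.3] pad 54.2
-180 0.056 [-0.1   0.68 -0.08  0.81  0.   -0.1 ]
-180 0.086 [-0.1   0.65 -0.05  0.87  0.   -0.1 ]
-180 0.2 [-0.1   0.56  0.1   1.11  0.   -0.1 ]
-180 0.25 [-0.1   0.54  0.19  1.22  0.   -0.1 ]
-135 0.056 [-0.1   0.68 -0.08  0.81  0.   -0.88]
-135 0.086 [-0.1   0.65 -0.05  0.87  0.   -0.88]
-135 0.2 [-0.1   0.56  0.1   1.11  0.   -0.88]
-135 0.25 [-0.1   0.54  0.19  1.22  0.   -0.88]
-90 0.056 [-0.1   0.68 -0.08  0.81  0.   -1.67]
-90 0.086 [-0.1   0.65 -0.05  0.87  0.   -1.67]
-90 0.2 [-0.1   0.56  0.1   1.11  0.   -1.67]
-90 0.25 [-0.1   0.54  0.19  1.22  0.   -1.67]
-45 0.056 [-0.1   0.68 -0.08  0.81  0.   -2.45]
-45 0.086 [-0.1   0.65 -0.05  0.87  0.   -2.45]
-45 0.2 [-0.1   0.56  0.1   1.11  0.   -2.45]
-45 0.25 [-0.1   0.54  0.19  1.22  0.   -2.45]
0 0.056 [-0.1   0.68 -0.08  0.81  0.    3.04]
0 0.086 [-0.1   0.65 -0.05  0.87  0.    3.04]
0 0.2 [-0.1   0.56  0.1   1.11  0.    3.04]
0 0.25 [-0.1   0.54  0.19  1.22  0.    3.04]
45 0.056 [-0.1   0.68 -0.08  0.81  0.    2.26]
45 0.086 [-0.1   0.65 -0.05  0.87  0.    2.26]
45 0.2 [-0.1   0.56  0.1   1.11  0.    2.26]
45 0.25 [-0.1   0.54  0.19  1.22  0.    2.26]
90 0.056 [-0.1   0.68 -0.08  0.81  0.    1.47]
90 0.086 [-0.1   0.65 -0.05  0.87  0.    1.47]
90 0.2 [-0.1   0.56  0.1   1.11  0.    1.47]
90 0.25 [-0.1   0.54  0.19  1.22  0.    1.47]
135 0.056 [-0.1   0.68 -0.08  0.81  0.    0.69]
135 0.086 [-0.1   0.65 -0.05  0.87  0.    0.69]
135 0.2 [-0.1   0.56  0.1   1.11  0.    0.69]
135 0.25 [-0.1   0.54  0.19  1.22  0.    0.69]
180 0.056 [-0.1   0.68 -0.08  0.81  0.   -0.1 ]
180 0.086 [-0.1   0.65 -0.05  0.87  0.   -0.1 ]
180 0.2 [-0.1   0.56  0.1   1.11  0.   -0.1 ]
180 0.25 [-0.1   0.54  0.19  1.22  0.   -0.1 ]
```

```bash
sed -i 's/force=12):/force=12,rot=None):/; s/bot.move_linear(\[\*sh,zc+.03\],.25)/bot.move_linear([*sh,zc+.03],.25,rotation=rot)/' act.py
python3 - <<'E'
from act import *
place(.006,.050,rot=ori(-45))
E
```

```text
above t 15.51 p [0.6649 0.0093 0.0863] w 0.698 F [-0.1 -1.  -1.4] pad 54.2
hit True
want z 0.0560 t 16.29 p [0.6663 0.0084 0.0579] w 0.691 F [-0.5  0.9  4.9] pad 54.7
```

```bash
cat >> act.py <<'E'
def release():
    bot.set_gripper(1.0); p=bot.read_position(); bot.move_linear([p[0],p[1],p[2]+.09],.3)
E
python3 - <<'E'
from act import *
release()
q=[.537,.378]
centre(q,.012,order=(90,180))
c=bot.camera("top"); cv2.imwrite("pics/t1.png",cv2.resize(c[80:240,80:440,::-1],(800,356),interpolation=cv2.INTER_CUBIC))
print(fit("top",c,SH,.084,OUT))
E
```

```text
g1 t 22.27 p [0.5379 0.3785 0.0135] w 0.704 F [-1.6  0.9  5.7] pad 21.6
g2 t 24.4 p [0.5371 0.378  0.0121] w 0.7 F [-0.6  0.7  2.8] pad 33.0
(array([0.66722364, 0.00875572]), np.float64(22.368087768554688))
```

View pics/t1.png

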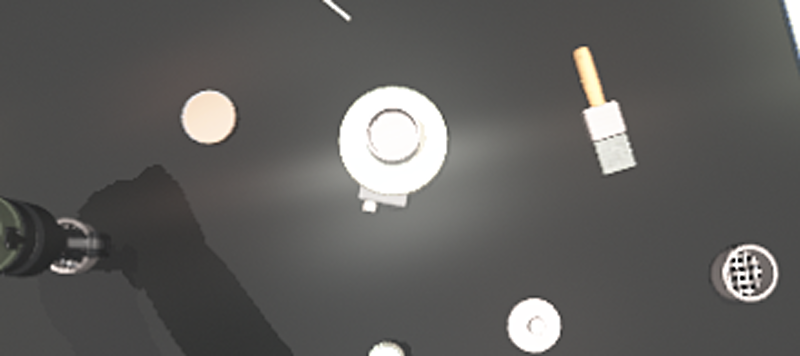

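The pan sits upright in the seat, centred at (393,135) in the crop. The fine sieve is gripped, so it goes on next.

```bash
python3 - <<'E'
from act import *
bot.set_gripper(0.0,50); off=bot.read_position()[2]; st("grip")
place(off,.076,rot=ori(180))
E
```

```text
grip t 24.67 p [0.5371 0.378  0.0123] w 0.697 F [-1.  -0.2  5.9] pad 53.2
above t 27.2 p [0.6654 0.0095 0.1184] w 0.694 F [-0.3  0.4 -2.2] pad 54.1
hit True
want z 0.0883 t 28.03 p [0.6661 0.0084 0.0883] w 0.696 F [-0.5 -0.7  4.7] pad 54.6
```

```bash
python3 - <<'E'
from act import *
release()
centre([.5243,-.3922],.020,order=(90,180))
bot.set_gripper(0.0,50); off=bot.read_position()[2]; st("grip")
c=bot.camera("top"); cv2.imwrite("pics/t2.png",cv2.resize(c[80:240,80:440,::-1],(800,356),interpolation=cv2.INTER_CUBIC))
print(fit("top",c,SH,.116,OUT))
E
```

```text
g1 t 31.83 p [ 0.5251 -0.3929  0.0216] w 0.704 F [-0.6  1.3  6. ] pad 21.9
g2 t 33.97 p [ 0.5243 -0.3922  0.0201] w 0.705 F [-0.6  0.2  2.2] pad 32.9
grip t 34.18 p [ 0.5244 -0.3922  0.0203] w 0.696 F [0.6 0.8 5.1] pad 53.4
(array([0.66827155, 0.0078863 ]), np.float64(22.446533203125))
```

View pics/t2.png

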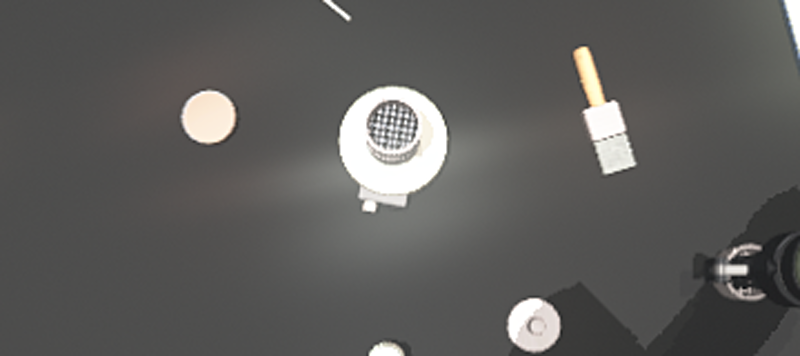

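The fine sieve is seated upright on the pan at (395,128).

```bash
python3 - <<'E'
from act import *
off=.0203
place(off,.108,rot=ori(180))
E
```

```text
above t 37.02 p [0.6654 0.0076 0.1584] w 0.696 F [-0.5  0.2 -2.1] pad 54.0
hit True
want z 0.1283 t 37.87 p [0.6662 0.0085 0.1282] w 0.698 F [-0.9  0.1  3.9] pad 54.4
```

```bash
python3 - <<'E'
from act import *
release()
centre([.4605,-.157],.019,order=(90,180))
bot.set_gripper(0.0,40); off=bot.read_position()[2]; st("grip")
p=bot.read_position(); bot.move_linear([p[0],p[1],.12],.25); st("lifted")
for n,sl in(("top",np.s_[80:240,80:440]),("scene",np.s_[130:290,80:320])):
    c=bot.camera(n)[sl][:,:,::-1]; cv2.imwrite(f"pics/{n}3.png",cv2.resize(c,None,fx=2.2,fy=2.2,interpolation=cv2.INTER_CUBIC))
E
```

```text
g1 t 41.45 p [ 0.4606 -0.1571  0.0193] w 0.198 F [-1.2  0.3  4.8] pad 20.3
g2 t 44.14 p [ 0.4604 -0.1569  0.019 ] w 0.196 F [-0.5  0.5  2.8] pad 29.2
grip t 44.36 p [ 0.4604 -0.157   0.0191] w 0.187 F [-1.4  0.6  2.8] pad 39.0
lifted t 44.92 p [ 0.4602 -0.1569  0.1195] w 0.192 F [-0.2  0.5 -2.2] pad 39.0
```

View pics/scene3.png

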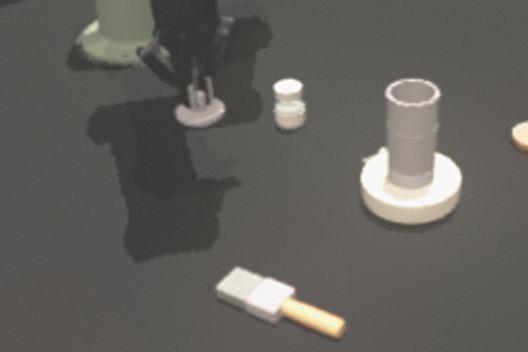

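View pics/top3.png

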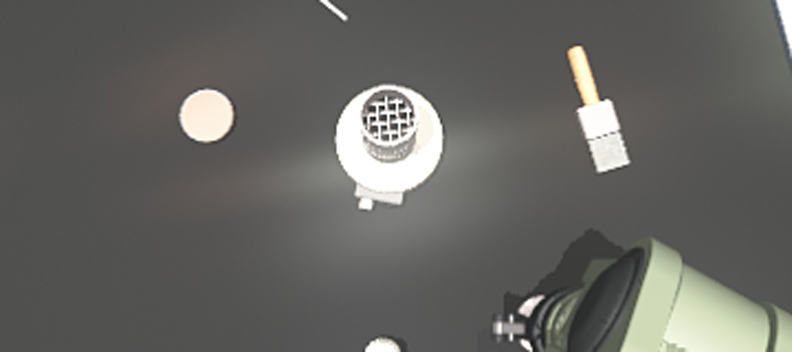

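In the scene view the stack is straight, with its rim at (412,95). The lid is held level at (200,112), and the brush, jar and dish have not moved.

```bash
python3 - <<'E'
from act import *
place(.0191,.150,rot=ori(180))
release(); p=bot.read_position()
j=np.array(bot.read_joint_positions()); j[0]-=.9; bot.goto_joints(j); bot.wait(.5); st()
for n,sl in(("top",np.s_[80:240,80:440]),("scene",np.s_[130:290,80:320])):
    c=bot.camera(n)[sl][:,:,::-1]; cv2.imwrite(f"pics/{n}4.png",cv2.resize(c,None,fx=2.2,fy=2.2,interpolation=cv2.INTER_CUBIC))
E
```

```text
above t 46.93 p [0.6651 0.0077 0.1995] w 0.191 F [ 0.   0.7 -1.2] pad 39.0
hit True
want z 0.1691 t 47.77 p [0.666  0.0085 0.1691] w 0.19 F [-0.7 -0.7  4.3] pad 39.5
 t 51.48 p [ 0.4208 -0.5165  0.2593] w 1.004 F [-0.5  0.8  0.1] pad 0.0
```

View pics/scene4.png

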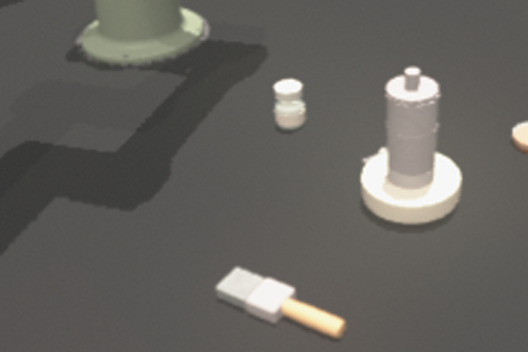

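View pics/top4.png

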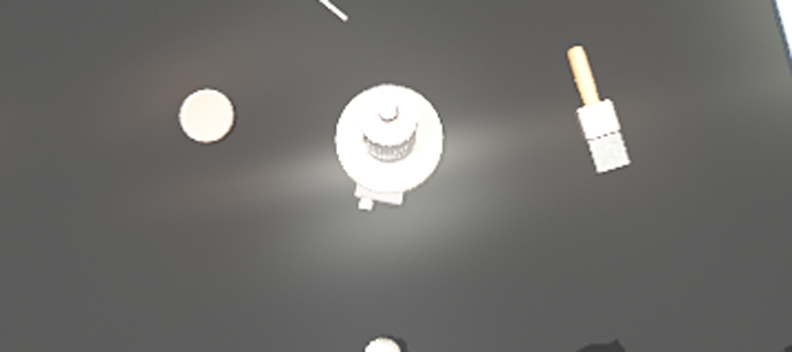

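The stack is complete: the lid sits flat with its knob at (412,78) in the scene crop, and the arm is clear.

```bash
python3 -c "
from cell import bot
print(bot.close_job())"
```

```text
the job is handed in; nothing more can be done
None
```

The pan, fine sieve, coarse sieve and lid are stacked upright on the shaker in that order, each stopping at its seated height; the dish, brush and jar were left alone, and the job was handed in at about 52 s.

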